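# Load the thermal cycler through its push-latch tray

### The arm

A 6-joint arm with a two-finger parallel gripper is mounted at the origin on the work surface. World frame = base frame: x ahead of the robot, y to its left, z up, the work surface at z = 0. Lengths are in mm, angles in rad, forces in N, time in s.
With the tool pointing down it reaches from about 300 to 775 mm from the base axis. Payload 14.6 kg.
Tool frame: the origin (TCP) lies midway between the tips of the shut fingers; the grasp point (between the pads) lies 19 mm behind it (manip.tcp_to_grasp is the distance from the TCP to the grasp point, in mm); z points along the fingers, x is the direction in which the jaws open and shut, and the axes are right-handed (so a half turn about z gives the same grasp; the last joint's range is limited). The gripper opens to 94 mm and grips with 3 to 60 N. Pads are 16 mm wide; open, the fingers measure 119 mm over their backs; the gripper's body (75 mm by 177 mm) begins 78 mm behind the grasp point.
Start: joints at [-0.067, 0.3, 1.521, -0, 1.321, -0.067], TCP at [549.99, -0.002, 205.446] pointing down, gripper open.
Joint ranges: [-3.03, 3.03], [-0.79, 2.21], [0.23, 2.52], [-1.04, 4.18], [0, 3.07], [-2.55, 2.55]. Speed limits (rad/s): [2.22, 2.22, 2.57, 3.14, 3.14, 3.14].

### API

Orientations are given as [roll, pitch, yaw] about the fixed x, y, z axes, in that order (R = Rz(yaw) Ry(pitch) Rx(roll)).
In Python, from cell import manip gives the robot as it stands.
- The arm moves only by the tool arm_command, never from a script. Its argument "steps" is a list of rows, each a list of 3 entries, a list of its own where there are three numbers: the opening, from 0 (shut) to 1 (fully open), then the shift along the tool's x, y, z in cm, then the turn about the tool's z in rad. A call has 1 to 5 rows; each row shifts and turns the commanded pose from where the row before left it, along the tool's axes as they then stand; what a row does not reach is not made up. A row lasts 1/12 s, in which the tool goes at most 41.7 mm and 7.16 degrees, less where a joint would pass 70% of its speed; a pose out of reach is approached as far as the arm can. A call with a gripper value outside its range is refused whole. The fingers move at their own pace and stop on an object; "force" is the grip in N (left out, the last holds). Time passes only in rows, so rows that do not move let the fingers close. It gives the time, the measured TCP pose, the force and the opening at its end, in the units of the state.
- manip.read_state(): the state, without advancing time (a new reading comes with each control period).
- manip.camera(name): name is "scene" or "side" or "wrist"; returns (picture, depth): 384x512x3 uint8, red, green, blue; 384x512 float32, mm along the optical axis (not along the pixel's ray), 0 where there is no reading.
- manip.calibration(name): a dict with "fx", "fy", "cx", "cy" (pixels), "R" (3x3) and "t" (3): a world point X has camera coordinates R X + t; the wrist camera has in their place "tool_from_camera" (4x4, takes a point from camera to tool coordinates, whose origin is the TCP and whose axes are the tool frame's). Camera axes: x right, y down, z forward; pixel columns grow to the right and rows downward; lengths in mm; the calibration is good to about 2 mm. A picture is of the moment at which its call begins: read the wrist's pose just before it. calibration takes no time and is no camera call.
- manip.sign_off(): hands the job in, once; it reports no verdict.
The state is a dict: "clock": time; "joints": joint angles; "qd": joint speeds; "effort": joint torques, N m; "eef_pos": TCP position; "eef_rot": TCP orientation; "wrist_force": force on the tool from outside, world axes, zero at the start; "moment": the same for the moment, N m; "finger_gap": finger opening in mm.
Only numpy, scipy, OpenCV 4.12 (cv2) and the standard library are available. Lean on these libraries where they do the work, as an engineer would, in place of code of your own. Each camera call takes 0.05 s, during which the arm holds its last target.

### The job

Press the blue front of the cycler's shut loading tray so that its push latch lets go and the tray comes all the way out, then set the green tube rack flat and upright into the tray's nest and let go of it. Push the tray back in and press it past its catch so that it latches again and stays shut by itself with the rack inside. Press gently, feeling for the soft stop (about 15 N works the latch; 22 N or more on the tray would damage it), keep the rack upright, and leave the tip box, the jar and the beaker where they stand.

Things in the scene. Friction and masses are not known exactly. Their poses are not given: they have to be found in the camera images.
- cycler: White bench-top thermal cycler, fixed: flat box 250 mm deep (x), 230 wide (y), 100 high, dark display and vents on top. Origin: on the bench under the middle of its front face; +x points into the machine (the way the tray is pushed), z up. The tray comes out towards -x through an opening 88 mm wide, 10 to 82 mm above the bench.
- tray (a joint): How far out the tray is (m, along the cycler's -x): latched about 0 (-0.003 to 0.003, differs by machine), fully out 0.095. A damped spring (42 N s/m) drives it out with 4 to 5 N. Push-push latch: pressed 8 to 22 mm deeper (unknown, go by feel) than its latched place and let back, a shut tray is freed and comes fully out in 1 to 2 s; pushed in from outside to that depth and let back, it catches.
- tray_face (a point): Centre of the outer face of the tray's blue front panel (84 wide, 36 high, 14 thick, 14 to 50 mm above the bench); 40 mm out from the cycler's front when latched. Cycler's axes; push along +x. Smooth. A soft stop (about 5 N per mm) begins 1 to 2 mm before the depth at which the latch changes over, with 6 to 12 N of total push there; less does nothing, 14 to 17 N is right.
- tray_nest (a point): Centre of the nest's floor, 26 mm above the bench, 81 mm behind the tray's outer face; moves with the tray. The nest is a rectangular recess 74 mm (along the cycler's x) by 54 mm (y) inside, rim 5 mm high, 4 mm thick. With the tray fully out the nest lies in front of the cycler, clear of it by 13 mm. Cycler's axes.
- rack: Green plastic rack of pale capped tubes, about 0.14 kg. Origin: centre of its underside. Base 70 (its x) by 50 (its y) by 10 mm high; above it a block 62 by 38 mm up to 44 mm, to be gripped across its 38 mm (its y) near the top; caps 2.5 mm higher. Fits the nest with 2 mm play all round, long side along the cycler's x, either way round.
- tipbox: Orange pipette-tip box with a clear lid, 80 by 60 by 47 mm, loose. Origin: centre of its underside. Leave it alone.
- jar: Round jar with a blue cap, 56 mm wide, 85 mm high, loose. Origin: centre of its underside. Leave it alone.
- beaker: Clear plastic beaker, 60 mm wide, 80 mm high, loose. Origin: centre of its underside. Leave it alone.

How it is judged:
By the outcome, as a careful person would: the job done as asked, in the order asked, and still so for the second after the job is handed in, with the robot touching nothing.
It also fails if it takes over 72 s, if anything falls off the work surface, if the arm or the gripper's body presses on something with over 40 N, if the wrist force passes 120 N, or if a joint passes its speed limit or range.

## Working session

There is one attempt and no reset: what is moved stays moved. The work goes in short steps, Python scripts to look and compute and a tool call to move; the robot and the scene stay as the last step left them, time stands still between calls to the robot, and variables do not carry over. Pictures are saved under pics/ and viewed, and the job is handed in when it is done.

Besides the shell and the picture viewer there is one more tool, called after "Call:" as name(argument=value, ...), one argument or row to a line, values as JSON. arm_command: Moves the arm, as the interface text tells. Its arguments: {"type":"object","properties":{"steps":{"type":"array","items":{"type":"array"}},"force":{"type":"number"}},"required":["steps"]}

```bash
ls; mkdir -p pics
python3 - <<'E'
from cell import manip
import cv2,numpy as np
print(manip.read_state())
for n in ("scene","side","wrist"):
    p,d=manip.camera(n); cv2.imwrite(f"pics/{n}0.png",p[:,:,::-1]); np.savez(f"pics/{n}0.npz",p=p,d=d)
    print(n,manip.calibration(n))
E
```

```text
pics
{'clock': 0.0, 'joints': array([-6.66046070e-02,  3.00501622e-01,  1.52159757e+00,  1.37334261e-05,
        1.32070610e+00, -6.65981329e-02]), 'qd': array([-0.00048793, -0.00164217,  0.00097417,  0.0014022 , -0.00069319,
        0.00043264]), 'effort': array([-1.53750298e-03, -5.31805658e+01, -3.52735734e+01,  7.07558286e-02,
        2.43994006e-02, -4.79655944e-05]), 'eef_pos': array([5.49727988e+02, 1.62859594e-02, 2.04862616e+02]), 'eef_rot': array([-3.14149868e+00,  1.20906458e-03, -9.82426024e-06]), 'wrist_force': array([ 0.68695055, -0.27276726, -0.0110878 ]), 'moment': array([ 0.0093734 ,  0.02660482, -0.0024134 ]), 'finger_gap': 94.17644947315685}
scene {'fx': 424.4897823996747, 'fy': 424.4897823996747, 'cx': 249.59956797478173, 'cy': 195.972174857883, 'R': array([[ 0.34621433,  0.93801796,  0.01606086],
       [ 0.61861245, -0.21538709, -0.75559714],
       [-0.70530439,  0.271534  , -0.65483968]]), 't': array([-189.17193209, -320.41763642, 1672.87750465])}
side {'fx': 395.17239185460136, 'fy': 395.17239185460136, 'cx': 258.2496719021669, 'cy': 189.14869056130942, 'R': array([[-0.98987904, -0.14136704,  0.01244407],
       [-0.10613889,  0.67928334, -0.72616023],
       [ 0.09420207, -0.72013159, -0.68741287]]), 't': array([ 584.21992178,  132.4910336 , 1045.71384198])}
wrist {'fx': 310.8585260382967, 'fy': 310.8585260382967, 'cx': 259.6873506114244, 'cy': 193.47266622269854, 'tool_from_camera': array([[ 9.99999989e-01, -1.47115169e-04,  1.59835676e-05,
        -8.87209603e-01],
       [ 1.37460949e-04,  9.63472714e-01,  2.67806479e-01,
        -7.72539685e+01],
       [-5.47981265e-05, -2.67806473e-01,  9.63472724e-01,
        -1.79098262e+02],
       [ 0.00000000e+00,  0.00000000e+00,  0.00000000e+00,
         1.00000000e+00]])}
```

View pics/scene0.png

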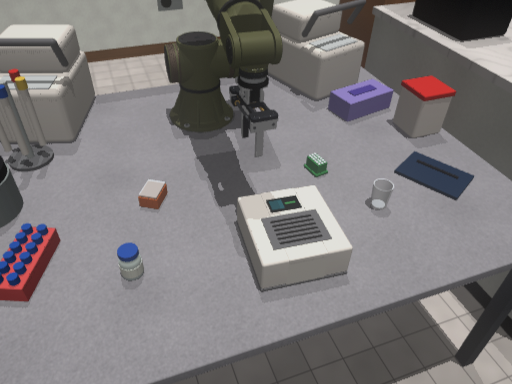

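View pics/side0.png

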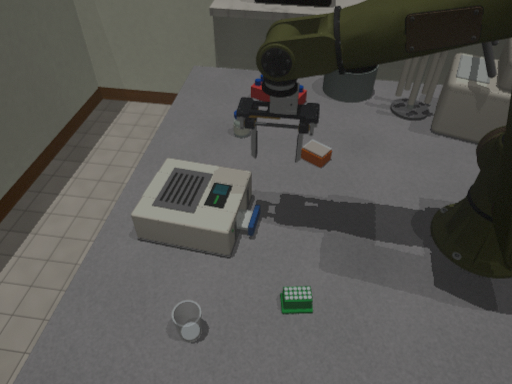

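View pics/wrist0.png

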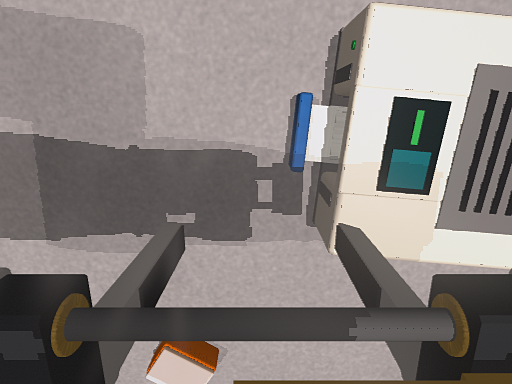

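The scene view shows the cycler at (295,230) and the rack at (317,163). The side view has the blue front at (254,218) and the rack at (297,298), and the wrist view has the front at (301,132). Next I measure them.

```bash
cat > h.py <<'E'
import numpy as np,cv2
from cell import manip
from scipy.spatial.transform import Rotation as Ro
def wpts(name,d,st=None):
    c=manip.calibration(name); v,u=np.mgrid[:384,:512]
    P=np.stack([(u-c['cx'])/c['fx']*d,(v-c['cy'])/c['fy']*d,d],-1)
    if name=='wrist':
        T=c['tool_from_camera']; P=P@T[:3,:3].T+T[:3,3]
        return P@Ro.from_euler('xyz',st['eef_rot']).as_matrix().T+st['eef_pos']
    return (P-c['t'])@c['R']
def mask(p,lo,hi): return cv2.inRange(cv2.cvtColor(np.ascontiguousarray(p),cv2.COLOR_RGB2HSV),np.array(lo),np.array(hi))>0
def show(P,m,lab):
    Q=P[m]; 
    if len(Q)==0: print(lab,'none');return
    print(lab,len(Q),'lo',np.percentile(Q,2,0).round(1),'med',np.median(Q,0).round(1),'hi',np.percentile(Q,98,0).round(1))
    r=cv2.minAreaRect(Q[:,:2].astype(np.float32)); print('   rect',[np.round(a,1) for a in r])
E
python3 - <<'E'
from h import *
st=manip.read_state()
for n in ("scene","side","wrist"):
    z=np.load(f"pics/{n}0.npz");p,d=z['p'],z['d'];P=wpts(n,d,st);ok=(d>0)&(P[...,0]>250)&(P[...,0]<1000)
    X,Y,Z=P[...,0],P[...,1],P[...,2]
    print(n)
    g=mask(p,(45,80,30),(80,255,255))&ok&(Z<70); 
    nc,l,s,ce=cv2.connectedComponentsWithStats(g.astype(np.uint8))
    for i in range(1,nc):
        if s[i,4]>25: show(P,l==i,('green',ce[i].round()))
    b=mask(p,(105,120,40),(125,255,255))&ok&(abs(Y)<150)&(Z<90)
    show(P,b,'blue')
    show(P,ok&(Z>97)&(Z<104)&(abs(Y)<300)&(X>550),'cyctop')
    o=mask(p,(2,130,60),(15,255,255))&ok&(Z<80);show(P,o,'orange')
E
```

```text
scene
('green', array([318., 168.])) 147 lo [446.1 234.9   3.1] med [494.9 256.6  14.5] hi [501.7 286.6  45.7]
   rect [array([480. , 249.3]), array([78.3, 40.4]), np.float64(43.3)]
blue none
cyctop 5750 lo [634.9 -76.7  97.7] med [770.3  29.  101. ] hi [875.2 143.3 103.7]
   rect [array([752.7,  34.9]), array([228.7, 251.6]), np.float64(84.7)]
orange 182 lo [ 437.6 -311.8    5.5] med [ 473.2 -285.4   26.3] hi [ 488.7 -234.6   41. ]
   rect [array([ 463.7, -264.4]), array([45.6, 91.5]), np.float64(20.8)]
side
('green', array([295., 305.])) 464 lo [432.5 252.2   5.9] med [468.6 281.6  22.2] hi [501.  291.6  45.8]
   rect [array([472.9, 279.1]), array([42.8, 81.4]), np.float64(68.6)]
blue 122 lo [586.6  14.8  30.3] med [594.6  56.7  50.2] hi [602.4  92.3  52.9]
   rect [array([594.3,  52.8]), array([81.6, 13.8]), np.float64(84.8)]
cyctop 5702 lo [632.7 -68.3  97.8] med [747.4  54.8 100.9] hi [872.3 151.8 103.6]
   rect [array([752.6,  38.3]), array([231. , 250.9]), np.float64(84.9)]
orange 311 lo [ 399.8 -610.4    8.1] med [ 452.1 -248.    27.5] hi [ 689.4 -225.6   45.7]
   rect [array([ 505.1, -459.7]), array([179.7, 486.1]), np.float64(32.1)]
wrist
blue 977 lo [585.2  16.5  33.7] med [592.7  58.   49.7] hi [601.3  90.2  51.4]
   rect [array([593.1,  51.6]), array([81.1, 13.9]), np.float64(85.1)]
cyctop 40244 lo [630.  -68.4  98.3] med [703.6  48.8 100.5] hi [784.5 150.5 103.2]
   rect [array([720.9,  38.9]), array([228. , 189.6]), np.float64(85.0)]
orange 1012 lo [ 398.8 -267.1    5.1] med [ 458.4 -250.8   29.6] hi [ 486.9 -228.3   40.6]
   rect [array([ 440.6, -248.6]), array([94.3, 45.9]), np.float64(1.5)]
```

Call:
arm_command(
  steps=[
    [0, [0, -4, 1], 0],
    [0, [0, -1.6, 1.5], 0],
    [0, [0, 0, 1.5], -0.12],
    [0, [0, 0, 1.5], -0.12],
    [0, [0, 0, 1.5], -0.12],
  ],
  force=20,
)

```text
clock: 0.57
eef_pos: [549.8, 56.4, 134.5]
eef_rot: [-3.142, 0.0, 0.367]
wrist_force: [0.5, 0.2, -0.1]
finger_gap: 64.4
```

Call:
arm_command(
  steps=[
    [0, [0, 0, 1.5], -0.12],
    [0, [0, 0, 1.5], -0.12],
    [0, [0, 0, 1.5], -0.12],
    [0, [0, 0, 1.5], -0.12],
    [0, [0, 0, 1.5], -0.12],
  ],
)

```text
clock: 0.98
eef_pos: [549.8, 56.0, 59.5]
eef_rot: [-3.141, 0.0, 0.966]
wrist_force: [0.2, 0.4, 0.1]
finger_gap: 31.2
```

Call:
arm_command(
  steps=[
    [0, [0, 0, 1], -0.12],
    [0, [0, 0, 1], -0.12],
    [0, [0, 0, 0.5], -0.12],
    [0, [0, 0, 0], -0.12],
    [0, [0, 0, 0], -0.042],
  ],
)

```text
clock: 1.4
eef_pos: [549.6, 56.0, 34.8]
eef_rot: [-3.14, 0.0, 1.489]
wrist_force: [0.0, 0.1, -0.2]
finger_gap: 0.8
```

Call:
arm_command(
  steps=[
    [0, [0, 1, 0.8], 0],
    [0, [0, 0.8, 0], 0],
    [0, [0, 0, 0], 0],
  ],
)

```text
clock: 1.65
eef_pos: [568.8, 54.2, 27.2]
eef_rot: [-3.141, 0.0, 1.481]
wrist_force: [0.2, 0.4, 0.3]
finger_gap: 0.7
```

Run:
```python
from h import *
st=manip.read_state();print(st['eef_pos'],st['eef_rot'])
p,d=manip.camera('wrist');cv2.imwrite('pics/w1.png',p[:,:,::-1]);P=wpts('wrist',d,st)
b=mask(p,(105,120,40),(125,255,255))&(d>0)&(P[...,2]<80);show(P,b,'blue')
```

```text
[568.77590298  54.22745078  27.22253839] [-3.14144202e+00  6.03166467e-05  1.48138346e+00]
blue 345 lo [582.8  11.3  17. ] med [584.2  29.6  32.7] hi [590.6  91.3  39.2]
   rect [array([592.7,  50.8]), array([81.2, 14.5]), np.float64(84.5)]
```

View pics/w1.png

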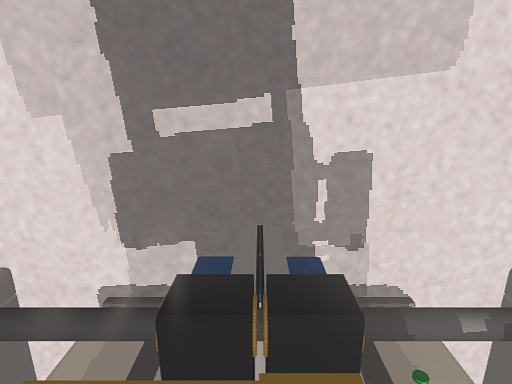

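The blue front shows at columns 193–326, row 265, so it is centred on the fingers (column 260). I start the push.

Call:
arm_command(
  steps=[
    [0, [0, 0.3, 0], 0],
    [0, [0, 0.2, 0], 0],
    [0, [0, 0.2, 0], 0],
    [0, [0, 0.2, 0], 0],
    [0, [0, 0, 0], 0],
  ],
)

```text
clock: 2.12
eef_pos: [577.2, 53.6, 27.6]
eef_rot: [3.141, -0.0, 1.482]
wrist_force: [0.6, 0.2, -0.1]
finger_gap: 0.6
```

Call:
arm_command(
  steps=[
    [0, [0, 0.15, 0], 0],
    [0, [0, 0.15, 0], 0],
    [0, [0, 0.1, 0], 0],
    [0, [0, 0, 0], 0],
  ],
)

```text
clock: 2.45
eef_pos: [580.2, 53.3, 27.2]
eef_rot: [-3.14, 0.0, 1.482]
wrist_force: [-5.2, 0.6, 1.7]
finger_gap: 0.5
```

Call:
arm_command(
  steps=[
    [0, [0, 0.1, 0], 0],
    [0, [0, 0.1, 0], 0],
    [0, [0, 0.1, 0], 0],
    [0, [0, 0, 0], 0],
  ],
)

```text
clock: 2.78
eef_pos: [583.2, 53.0, 27.1]
eef_rot: [-3.14, 0.0, 1.482]
wrist_force: [-4.4, 0.8, 1.5]
finger_gap: 0.5
```

Call:
arm_command(
  steps=[
    [0, [0, 0.1, 0], 0],
    [0, [0, 0.1, 0], 0],
    [0, [0, 0, 0], 0],
  ],
)

```text
clock: 3.03
eef_pos: [585.2, 52.9, 27.1]
eef_rot: [-3.14, 0.0, 1.482]
wrist_force: [-4.9, 0.6, 0.4]
finger_gap: 0.6
```

Call:
arm_command(
  steps=[
    [0, [0, 0.1, 0], 0],
    [0, [0, 0.1, 0], 0],
    [0, [0, 0, 0], 0],
  ],
)

```text
clock: 3.28
eef_pos: [587.1, 52.7, 27.1]
eef_rot: [-3.139, 0.0, 1.482]
wrist_force: [-5.4, 0.6, 1.3]
finger_gap: 0.5
```

Call:
arm_command(
  steps=[
    [0, [0, 0.1, 0], 0],
    [0, [0, 0, 0], 0],
  ],
)

```text
clock: 3.45
eef_pos: [587.8, 52.7, 27.1]
eef_rot: [-3.139, 0.0, 1.482]
wrist_force: [-9.3, 0.3, 2.8]
finger_gap: 0.5
```

Call:
arm_command(
  steps=[
    [0, [0, 0.1, 0], 0],
    [0, [0, 0, 0], 0],
  ],
)

```text
clock: 3.62
eef_pos: [588.4, 52.6, 26.9]
eef_rot: [-3.138, 0.0, 1.482]
wrist_force: [-10.9, 0.9, 3.6]
finger_gap: 0.4
```

Call:
arm_command(
  steps=[
    [0, [0, 0.1, 0], 0],
    [0, [0, 0, 0], 0],
    [0, [0, 0, 0], 0],
  ],
)

```text
clock: 3.87
eef_pos: [588.9, 52.5, 26.8]
eef_rot: [-3.137, 0.0, 1.482]
wrist_force: [-14.7, 0.8, 3.4]
finger_gap: 0.3
```

Call:
arm_command(
  steps=[
    [0, [0, 0.03, 0], 0],
    [0, [0, 0, 0], 0],
  ],
)

```text
clock: 4.03
eef_pos: [589.1, 52.5, 26.8]
eef_rot: [-3.136, 0.0, 1.482]
wrist_force: [-14.5, 2.3, 5.0]
finger_gap: 0.5
```

Call:
arm_command(
  steps=[
    [0, [0, -0.5, 0], 0],
    [0, [0, -1, 0], 0],
    [0, [0, -2, 0], 0],
    [0, [0, -3, 0], 0],
    [0, [0, -3, 0], 0],
  ],
)

```text
clock: 4.45
eef_pos: [495.6, 60.7, 27.3]
eef_rot: [3.141, -0.0, 1.482]
wrist_force: [-0.2, 0.1, -0.1]
finger_gap: 0.8
```

Call:
arm_command(
  steps=[
    [0, [0, -3, 0], 0],
    [0, [0, -1, -2], 0],
    [0, [0, 0, -4], 0],
    [0, [0, 0, -4], 0],
    [0.8, [0, 0, -4], 0],
  ],
)

```text
clock: 4.87
eef_pos: [456.2, 64.3, 169.5]
eef_rot: [3.141, -0.0, 1.482]
wrist_force: [0.7, 0.0, 0.7]
finger_gap: 4.6
```

Run:
```python
from h import *
p,d=manip.camera('side');cv2.imwrite('pics/s2.png',p[:,:,::-1]);P=wpts('side',d)
b=mask(p,(105,120,40),(125,255,255))&(d>0)&(P[...,2]<90)&(abs(P[...,1])<150);show(P,b,'blue')
```

```text
blue 132 lo [534.7  17.9  28.7] med [542.3  64.8  49.9] hi [549.8  98.9  52.7]
   rect [array([541.9,  58. ]), array([86.2, 13. ]), np.float64(85.0)]
```

View pics/s2.png

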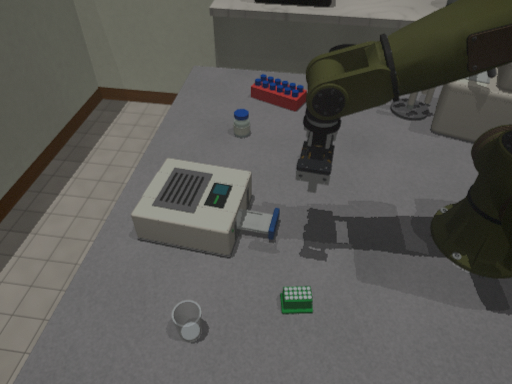

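Call:
arm_command(
  steps=[
    [0.85, [4, -0.5, 0], 0],
    [0.85, [4, -0.5, 0], 0],
    [0.85, [4, -0.5, 0], 0],
    [0.85, [4, -0.5, 0], 0],
    [0.85, [4, -0.5, 0], 0],
  ],
)

```text
clock: 5.33
eef_pos: [449.2, 267.8, 167.5]
eef_rot: [3.141, -0.001, 1.482]
wrist_force: [0.8, 0.2, -0.1]
finger_gap: 40.7
```

Call:
arm_command(
  steps=[
    [0.85, [0.8, 0, 0], 0],
    [0.85, [0, 0, 0], 0],
    [0.85, [0, 0, 0], 0],
  ],
)

```text
clock: 5.58
eef_pos: [450.2, 273.4, 167.1]
eef_rot: [-3.141, 0.0, 1.483]
wrist_force: [-0.4, -0.1, 0.1]
finger_gap: 60.8
```

Run:
```python
from h import *
st=manip.read_state();print(st['eef_pos'],st['eef_rot'],st['finger_gap'])
p,d=manip.camera('wrist');cv2.imwrite('pics/w3.png',p[:,:,::-1]);P=wpts('wrist',d,st)
np.savez('pics/w3.npz',p=p,d=d,P=P)
Z=P[...,2]
g=mask(p,(40,70,30),(85,255,255))&(d>0)&(Z<70)&(abs(P[...,0]-470)<80)
show(P,g,'all')
show(P,g&(Z<16),'base')
show(P,g&(Z>38),'blocktop')
near=(abs(P[...,0]-470)<70)&(abs(P[...,1]-275)<70)&(d>0)
show(P,near&(Z>38)&(Z<55),'top any')
show(P,near&(Z>5)&(Z<55),'any')
p,d=manip.camera('side');cv2.imwrite('pics/s3.png',p[:,:,::-1]);P=wpts('side',d)
b=mask(p,(105,120,40),(125,255,255))&(d>0)&(P[...,2]<90)&(abs(P[...,1])<150);show(P,b,'blue')
```

```text
[450.17596398 273.3651534  167.09613239] [-3.14147833e+00  3.77749049e-04  1.48279602e+00] 60.80843609741047
all 1815 lo [429.4 237.7   7.6] med [453.2 266.4  43. ] hi [493.  288.9  45.1]
   rect [array([471. , 264.1]), array([82.8, 49.3]), np.float64(10.4)]
base 568 lo [427.7 234.8   5.3] med [439.3 279.5   9.6] hi [492.3 290.8  13.8]
   rect [array([471. , 264.1]), array([82.8, 49.3]), np.float64(10.4)]
blocktop 1088 lo [433.2 241.7  40.2] med [461.  263.1  43.8] hi [493.6 283.8  45.4]
   rect [array([464.6, 262.6]), array([61.7, 38. ]), np.float64(10.1)]
top any 2172 lo [434.3 242.6  41.6] med [462.7 262.8  44.7] hi [493.2 282.7  47.6]
   rect [array([464.6, 262.5]), array([61.7, 38.1]), np.float64(10.1)]
any 2927 lo [430.5 239.8   8.1] med [457.8 264.6  44. ] hi [492.9 287.9  47.4]
   rect [array([464.4, 262.4]), array([69.3, 50.1]), np.float64(10.1)]
blue 134 lo [494.3  22.5  24.2] med [502.   69.3  50.2] hi [509.5 102.   52.8]
   rect [array([501.5,  62. ]), array([81.7, 12.9]), np.float64(85.4)]
```

View pics/w3.png

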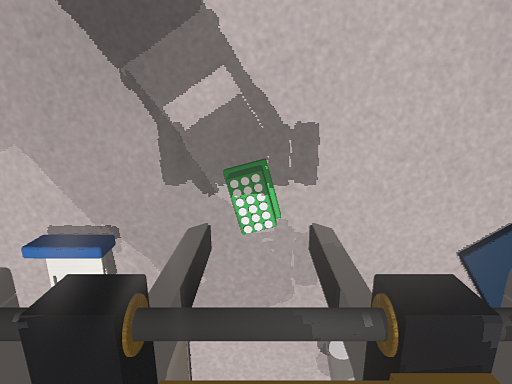

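The rack is at columns 225–280, rows 160–235, with its centre at (464.5, 262.4) and yaw 10.1°. Its sizes come out right (69×50 base, 62×38 block). I align and descend.

Call:
arm_command(
  steps=[
    [0.8, [-0.97, 1.52, 2], 0],
    [0.8, [0, 0, 3], -0.12],
    [0.8, [0, 0, 3], -0.12],
    [0.8, [0, 0, 2], -0.024],
    [0.8, [0, 0, 0], 0],
  ],
)

```text
clock: 6.1
eef_pos: [463.0, 260.4, 63.9]
eef_rot: [-3.136, 0.002, 1.745]
wrist_force: [-0.6, -0.5, -0.7]
finger_gap: 75.1
```

Run:
```python
from h import *
st=manip.read_state();print(st['eef_pos'],st['eef_rot'],st['finger_gap'])
p,d=manip.camera('wrist');cv2.imwrite('pics/w4.png',p[:,:,::-1]);P=wpts('wrist',d,st)
Z=P[...,2]
near=(abs(P[...,0]-465)<50)&(abs(P[...,1]-262)<45)&(d>0)
show(P,near&(Z>38)&(Z<50),'top any')
show(P,near&(Z>5)&(Z<50),'any')
```

```text
[463.04711225 260.37470122  63.89747914] [-3.13589171e+00  1.63904572e-03  1.74520510e+00] 75.08969958881309
top any 4654 lo [434.  242.5  41.6] med [461.7 262.2  44.7] hi [493.  282.3  47.4]
   rect [array([464.8, 262.7]), array([62.5, 38.1]), np.float64(10.0)]
any 6081 lo [430.6 237.1   8.4] med [457.  261.3  44. ] hi [493.3 286.   47.3]
   rect [array([464.8, 262.7]), array([70.1, 50.2]), np.float64(10.3)]
```

View pics/w4.png

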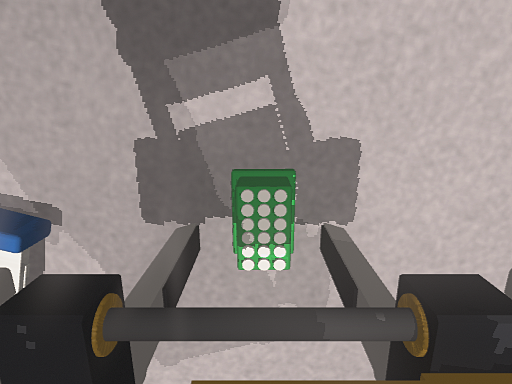

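Call:
arm_command(
  steps=[
    [0.8, [0, 0, 1.5], 0],
    [0.8, [0, 0, 1.5], 0],
    [0.8, [0, 0, 0], 0],
    [0.8, [0, 0, 0], 0],
  ],
)

```text
clock: 6.48
eef_pos: [465.1, 262.5, 38.9]
eef_rot: [3.141, -0.0, 1.744]
wrist_force: [-0.2, 0.3, 0.2]
finger_gap: 75.0
```

Call:
arm_command(
  steps=[
    [0.8, [0, 0, 1.3], 0],
    [0.8, [0, 0, 1], 0],
    [0.8, [0, 0, 0], 0],
    [0, [0, 0, 0], 0],
    [0, [0, 0, 0], 0],
  ],
  force=20,
)

```text
clock: 6.9
eef_pos: [464.8, 262.8, 15.3]
eef_rot: [3.141, -0.0, 1.746]
wrist_force: [-0.2, 0.1, 1.0]
finger_gap: 65.0
```

Call:
arm_command(
  steps=[
    [0, [0, 0, 0], 0],
    [0, [0, 0, 0], 0],
    [0, [0, 0, 0], 0],
    [0, [0, 0, 0], 0],
    [0, [0, 0, 0], 0],
  ],
)

```text
clock: 7.32
eef_pos: [464.5, 262.8, 14.6]
eef_rot: [3.141, -0.0, 1.746]
wrist_force: [-0.2, 0.3, 2.0]
finger_gap: 38.1
```

Call:
arm_command(
  steps=[
    [0, [0, 0, -0.5], 0],
    [0, [0, 0, -1.5], 0],
    [0, [0, 0, -3], 0],
    [0, [0, 0, -3], 0],
    [0, [0, 0, -2], 0],
  ],
)

```text
clock: 7.73
eef_pos: [464.8, 262.9, 117.2]
eef_rot: [3.14, -0.0, 1.746]
wrist_force: [1.1, 0.1, -1.4]
finger_gap: 37.8
```

Call:
arm_command(
  steps=[
    [0, [0, 0, -1], 0.088],
    [0, [0, 0, 0], 0.088],
    [0, [0, 0, 0], 0.088],
    [0, [0, 0, 0], 0],
    [0, [0, 0, 0], 0],
  ],
)

```text
clock: 8.15
eef_pos: [464.4, 262.6, 124.5]
eef_rot: [-3.141, 0.0, 1.485]
wrist_force: [0.9, -0.0, -1.6]
finger_gap: 37.8
```

```bash
python3 - <<'E'
from h import *
st=manip.read_state();print(st['eef_pos'],st['eef_rot'],st['finger_gap'],st['wrist_force'])
for n in('wrist','side','scene'):
    p,d=manip.camera(n);cv2.imwrite(f'pics/{n}5.png',p[:,:,::-1]);P=wpts(n,d,st)
    np.savez(f'pics/{n}5.npz',p=p,d=d,P=P)
    print(n)
    b=mask(p,(105,120,40),(125,255,255))&(d>0)&(P[...,2]<70)&(abs(P[...,1]-60)<90)&(abs(P[...,0]-540)<100);show(P,b,'blue')
    Z=P[...,2]
    show(P,(d>0)&(Z>97)&(Z<104)&(abs(P[...,1])<200)&(P[...,0]>600),'cyctop')
E
cat > t.py <<'E'
import cv2,numpy as np
a=cv2.imread('pics/side5.png')[130:330,130:330];b=cv2.imread('pics/wrist5.png')
cv2.imwrite('pics/c5.png',np.hstack([cv2.resize(a,(380,380)),cv2.resize(b,(420,380))]))
E
python3 t.py
```

```text
[464.36324999 262.61210793 124.50199854] [-3.14138570e+00  1.70874015e-04  1.48472774e+00] 37.783756868268455 [ 0.87151287 -0.03235915 -1.57967282]
wrist
blue 1324 lo [489.7  24.7  22.5] med [497.6  51.1  49.6] hi [506.6  99.   51.3]
   rect [array([499.2,  60.6]), array([81. , 14.1]), np.float64(84.7)]
cyctop none
side
blue 103 lo [497.5  39.7  25.3] med [503.7  82.4  49.8] hi [509.9 102.9  53. ]
   rect [array([503.3,  68.2]), array([70.6, 12.9]), np.float64(89.1)]
cyctop 5742 lo [632.7 -68.5  97.7] med [748.3  55.3 100.9] hi [872.2 151.9 103.7]
   rect [array([752.9,  38.4]), array([230.5, 250.5]), np.float64(85.0)]
scene
blue 63 lo [497.7  20.2  44.7] med [503.9  55.5  49.4] hi [508.9  96.2  52.5]
   rect [array([503.2,  57.4]), array([79.2,  9.7]), np.float64(83.6)]
cyctop 5759 lo [634.7 -76.9  97.7] med [769.9  29.2 100.9] hi [875.1 143.2 103.7]
   rect [array([752.4,  35.3]), array([228.8, 253.4]), np.float64(84.7)]
```

View pics/c5.png

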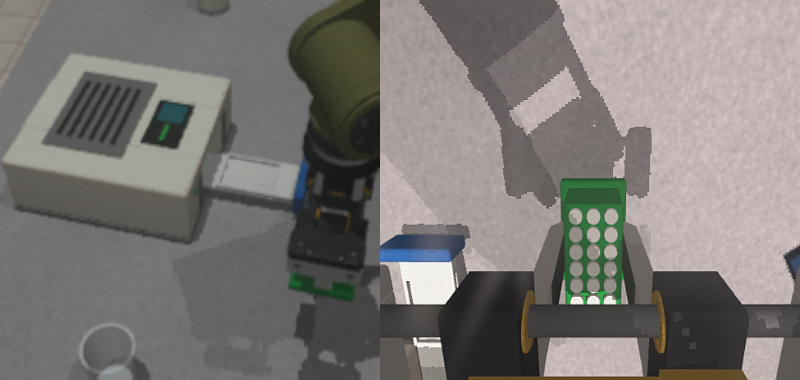

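Call:
arm_command(
  steps=[
    [0, [-2, 3, -1], 0],
    [0, [-2, 3.5, -1], 0],
    [0, [-2.3, 3.5, 0], 0],
    [0, [-2.3, 3.3, 0], 0],
    [0, [0, 0, 0], 0],
  ],
)

```text
clock: 8.72
eef_pos: [592.9, 160.8, 143.9]
eef_rot: [3.141, 0.001, 1.479]
wrist_force: [-1.2, -0.1, -3.4]
finger_gap: 38.1
```

Call:
arm_command(
  steps=[
    [0, [0, 0, 0], 0],
    [0, [0, 0, 0], 0],
  ],
)

```text
clock: 8.88
eef_pos: [588.8, 165.5, 144.0]
eef_rot: [-3.141, 0.0, 1.483]
wrist_force: [-0.6, 1.2, -1.9]
finger_gap: 37.9
```

Run:
```python
from h import *
st=manip.read_state();print(st['eef_pos'],st['eef_rot'],st['finger_gap'],st['wrist_force'])
n='wrist'
p,d=manip.camera(n);cv2.imwrite(f'pics/{n}6.png',p[:,:,::-1]);P=wpts(n,d,st)
np.savez(f'pics/{n}6.npz',p=p,d=d,P=P)
b=mask(p,(105,120,40),(125,255,255))&(d>0)&(P[...,2]<70)&(abs(P[...,1]-60)<90)&(abs(P[...,0]-540)<100);show(P,b,'blue')
Z=P[...,2]
near=(abs(P[...,0]-573)<60)&(abs(P[...,1]-54)<48)&(d>0)
show(P,near&(Z>29)&(Z<33)&~b,'rim')
show(P,near&(Z>24)&(Z<28)&~b,'floor')
```

```text
[588.76796966 165.45997199 144.01165244] [-3.14062820e+00  1.44683748e-04  1.48266945e+00] 37.90622441337732 [-0.62211692  1.19802523 -1.88297196]
blue 1144 lo [491.4  20.5  47.8] med [498.9  54.1  49.7] hi [508.   99.8  51.3]
   rect [array([499.8,  59.7]), array([82.6, 12.6]), np.float64(85.2)]
rim 2728 lo [513.8  20.8  29.3] med [531.7  57.2  31. ] hi [614.   86.7  32.4]
   rect [array([572.8,  59.4]), array([ 83.9, 119.5]), np.float64(90.0)]
floor 5114 lo [537.9  21.5  24.6] med [580.7  51.1  26. ] hi [631.4  84.7  27.5]
   rect [array([577.4,  52.4]), array([119.6,  85.3]), np.float64(6.0)]
```

View pics/wrist6.png

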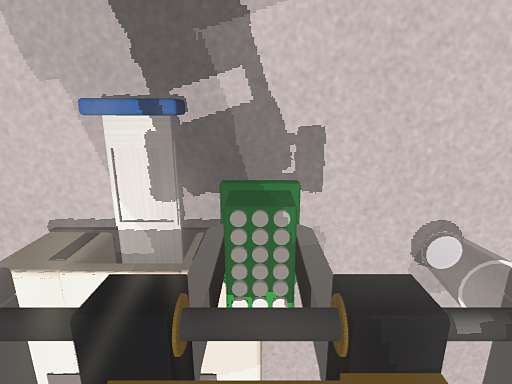

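The nest lies at columns 110–180, rows 145–222, in front of the cycler. I measure its walls in cycler axes from this picture.

Run:
```python
from h import *
z=np.load('pics/wrist6.npz');P=z['P'];d=z['d']
a=np.radians(-5.1);ex=np.array([np.cos(a),np.sin(a)]);ey=np.array([-ex[1],ex[0]])
D=P[...,:2]-np.array([572.9,53.8]);U=D@ex;V=D@ey;Z=P[...,2]
ok=(d>0)
print('zprofile along u at |v|<15');
for lo in range(-80,70,2):
    m=ok&(abs(V)<15)&(U>=lo)&(U<lo+2); print(lo,np.round(np.median(Z[m]),1) if m.any() else None,end='; ')
print('\nalong v |u|<20')
for lo in range(-50,50,1):
    m=ok&(abs(U)<20)&(V>=lo)&(V<lo+1); print(lo,np.round(np.median(Z[m]),1) if m.any() else None,end='; ')
st=manip.read_state()
g=mask(z['p'],(40,70,30),(85,255,255))&ok
T=(P-st['eef_pos'])@Ro.from_euler('xyz',st['eef_rot']).as_matrix()
print();show(T,g&(T[...,2]<-20),'block in tool');show(T,g&(T[...,2]>-3),'base in tool')
show(T,(d>0)&(T[...,2]<-24)&(T[...,2]>-40)&(abs(T[...,0])<17)&(abs(T[...,1])<45),'top')
```

```text
zprofile along u at |v|<15
-80 49.2; -78 49.8; -76 50.0; -74 50.1; -72 50.1; -70 49.8; -68 49.1; -66 30.8; -64 31.1; -62 30.9; -60 31.0; -58 31.0; -56 31.0; -54 31.0; -52 31.2; -50 31.2; -48 31.0; -46 31.0; -44 31.0; -42 30.9; -40 30.9; -38 31.0; -36 26.1; -34 25.9; -32 25.9; -30 25.8; -28 25.9; -26 26.1; -24 26.1; -22 25.9; -20 26.1; -18 26.1; -16 25.8; -14 26.0; -12 26.0; -10 26.0; -8 26.1; -6 26.0; -4 25.9; -2 26.2; 0 25.9; 2 25.9; 4 26.0; 6 25.9; 8 25.8; 10 25.9; 12 26.1; 14 25.8; 16 26.0; 18 26.0; 20 26.1; 22 26.2; 24 26.1; 26 25.8; 28 25.8; 30 25.8; 32 25.7; 34 26.0; 36 26.7; 38 30.8; 40 30.9; 42 26.9; 44 25.9; 46 25.9; 48 26.0; 50 26.2; 52 26.2; 54 92.0; 56 26.6; 58 26.1; 60 26.3; 62 26.0; 64 25.9; 66 26.1; 68 25.9; 
along v |u|<20
-50 -0.1; -49 0.0; -48 1.7; -47 None; -46 None; -45 None; -44 None; -43 None; -42 None; -41 None; -40 None; -39 None; -38 None; -37 None; -36 None; -35 None; -34 None; -33 30.8; -32 31.0; -31 30.9; -30 30.6; -29 28.3; -28 25.9; -27 26.0; -26 26.0; -25 26.1; -24 26.1; -23 26.2; -22 26.1; -21 25.9; -20 26.2; -19 25.7; -18 25.9; -17 26.1; -16 26.1; -15
[... 331 characters left out ...]
.9; 23 26.2; 24 -0.1; 25 1.0; 26 30.3; 27 29.9; 28 29.9; 29 26.9; 30 23.2; 31 -0.1; 32 -0.4; 33 0.0; 34 -0.1; 35 -0.1; 36 -0.0; 37 -0.2; 38 245.6; 39 246.6; 40 247.3; 41 0.1; 42 0.1; 43 0.0; 44 -0.3; 45 -0.1; 46 0.0; 47 0.2; 48 0.5; 49 258.2; 
block in tool 3616 lo [-19.5 -30.3 -30.2] med [ -1.5  -8.6 -28.8] hi [ 17.2  26.2 -21.9]
   rect [array([-1.3, -0.5]), array([38.1, 60.4]), np.float64(0.2)]
base in tool 1291 lo [-25.4 -34.3  -2.1] med [ -0.9 -30.9   5.3] hi [23.  -7.7 12.3]
   rect [array([-1.1,  0.2]), array([49.4, 69.9]), np.float64(0.1)]
top 6595 lo [-16.3 -30.  -32.5] med [  0.1  -4.7 -30.3] hi [ 16.2  25.8 -27. ]
   rect [array([ 0. , -0.8]), array([34. , 59.9]), np.float64(0.0)]
```

Call:
arm_command(
  steps=[
    [0, [-2.5, -0.1, 0], 0],
    [0, [-3, -0.1, 0], 0],
    [0, [-3, -0.1, 0], 0],
    [0, [-2, -0.1, 0], 0],
    [0, [-0.76, -0.11, 0], 0],
  ],
)

```text
clock: 9.35
eef_pos: [573.3, 52.4, 144.8]
eef_rot: [3.141, 0.0, 1.482]
wrist_force: [-0.1, -0.0, -2.0]
finger_gap: 37.8
```

Call:
arm_command(
  steps=[
    [0, [0, 0, 2], 0],
    [0, [0, 0, 3], 0],
    [0, [0, 0, 2.5], 0],
    [0, [0, 0, 1], 0],
    [0, [0, 0, 0], 0],
  ],
)

```text
clock: 9.77
eef_pos: [572.7, 54.7, 57.5]
eef_rot: [-3.138, 0.0, 1.483]
wrist_force: [-0.4, 0.4, -1.7]
finger_gap: 38.0
```

Call:
arm_command(
  steps=[
    [0, [0, 0, 0], 0],
    [0, [0, 0, 0], 0],
  ],
)

```text
clock: 9.93
eef_pos: [574.9, 54.2, 61.2]
eef_rot: [3.139, -0.0, 1.483]
wrist_force: [0.2, 0.6, -0.9]
finger_gap: 37.8
```

Run:
```python
from h import *
st=manip.read_state();print(st['eef_pos'],st['eef_rot'],st['finger_gap'],st['wrist_force'])
n='wrist'
p,d=manip.camera(n);cv2.imwrite(f'pics/{n}7.png',p[:,:,::-1]);P=wpts(n,d,st)
np.savez(f'pics/{n}7.npz',p=p,d=d,P=P)
p,d=manip.camera('side');cv2.imwrite('pics/t.png',cv2.resize(p[130:280,180:330,::-1],(384,384)))
cv2.imwrite('pics/c7.png',np.hstack([cv2.imread('pics/t.png'),cv2.resize(cv2.imread('pics/wrist7.png'),(416,384))]))
```

```text
[574.91143036  54.15857477  61.17467308] [ 3.13924167e+00 -2.80952612e-04  1.48271494e+00] 37.792858419568184 [ 0.15920478  0.59493957 -0.92088401]
```

View pics/c7.png

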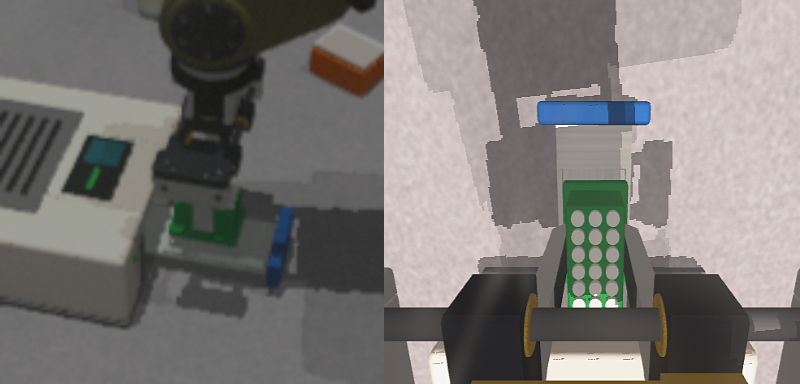

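The rack is level over the nest, aligned with the tray behind the blue front. I check the offsets relative to the front in tool axes.

Run:
```python
from h import *
z=np.load('pics/wrist7.npz');p,d=z['p'],z['d'];c=manip.calibration('wrist');T4=c['tool_from_camera']
v,u=np.mgrid[:384,:512]
T=np.stack([(u-c['cx'])/c['fx']*d,(v-c['cy'])/c['fy']*d,d],-1)@T4[:3,:3].T+T4[:3,3]
b=mask(p,(105,120,40),(125,255,255))&(d>0)&(v<130);show(T,b,'blue')
g=mask(p,(40,70,30),(85,255,255))&(d>0)
show(T,g&(T[...,2]>-3),'base')
r=(d>0)&~b&(v>120)&(v<225)&(abs(T[...,0])<40)&(T[...,2]>27)&(T[...,2]<34)
show(T,r,'rim/deck')
```

```text
blue 3231 lo [-40.7 -82.2   9.9] med [ -1.7 -75.9  11.4] hi [ 37.5 -68.8  13.7]
   rect [array([ -1.5, -75.5]), array([83.1, 13.4]), np.float64(0.0)]
base 1280 lo [-24.9 -34.6  -2.2] med [ -0.5 -31.1   5. ] hi [23.5 -8.1 12. ]
   rect [array([0.4, 8.9]), array([87.6, 51.6]), np.float64(89.5)]
rim/deck 4591 lo [-32.4 -67.2  28.9] med [ -3.2 -51.5  30.2] hi [28.4 -6.1 31.7]
   rect [array([ -1.8, -32.5]), array([70.1, 62.7]), np.float64(89.8)]
```

Call:
arm_command(
  steps=[
    [0, [0, 0, 0], 0],
  ],
)

```text
clock: 10.12
eef_pos: [574.6, 53.8, 60.6]
eef_rot: [3.14, -0.0, 1.482]
wrist_force: [0.3, 0.4, -1.1]
finger_gap: 37.9
```

Call:
arm_command(
  steps=[
    [0, [-0.05, -0.13, 0.4], 0],
    [0, [0, 0, 0.4], 0],
    [0, [0, 0, 0.4], 0],
    [0, [0, 0, 0], 0],
    [0, [0, 0, 0], 0],
  ],
)

```text
clock: 10.53
eef_pos: [572.6, 53.3, 47.0]
eef_rot: [-3.141, 0.0, 1.482]
wrist_force: [-0.2, 0.0, -0.7]
finger_gap: 37.8
```

Call:
arm_command(
  steps=[
    [0, [0, 0, 0.2], 0],
    [0, [0, 0, 0.2], 0],
    [0, [0, 0, 0.1], 0],
    [0, [0, 0, 0], 0],
    [0, [0, 0, 0], 0],
  ],
)

```text
clock: 10.95
eef_pos: [572.7, 53.3, 42.4]
eef_rot: [-3.142, -0.0, 1.482]
wrist_force: [-1.0, -0.0, -1.8]
finger_gap: 37.6
```

Call:
arm_command(
  steps=[
    [0, [0, 0, 0.1], 0],
    [0, [0, 0, 0.05], 0],
    [0, [0, 0, 0], 0],
    [0, [0, 0, 0], 0],
  ],
)

```text
clock: 11.28
eef_pos: [572.7, 53.3, 40.9]
eef_rot: [-3.142, -0.0, 1.482]
wrist_force: [-0.4, -0.1, -1.8]
finger_gap: 38.0
```

Run:
```python
from h import *
st=manip.read_state();print(st['eef_pos'],st['eef_rot'],st['finger_gap'],st['wrist_force'])
p,d=manip.camera('side');cv2.imwrite('pics/s8.png',cv2.resize(p[150:280,200:330,::-1],(600,600),interpolation=cv2.INTER_CUBIC))
```

```text
[572.73265322  53.28725535  40.92142805] [-3.14151846e+00 -8.17722529e-06  1.48201273e+00] 37.981560285371096 [-0.41526475 -0.1253474  -1.79528995]
```

View pics/s8.png

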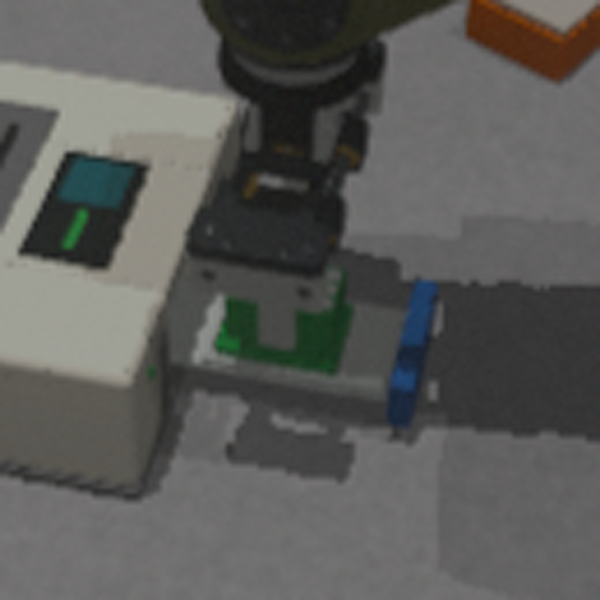

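The rack's base (225–350, 335–370) is down inside the nest rim and still carried. I ease down until it bears on the floor.

Call:
arm_command(
  steps=[
    [0, [0, 0, 0.05], 0],
    [0, [0, 0, 0.05], 0],
    [0, [0, 0, 0], 0],
  ],
)

```text
clock: 11.58
eef_pos: [572.9, 53.3, 40.6]
eef_rot: [3.141, -0.0, 1.482]
wrist_force: [-2.0, -0.9, 5.8]
finger_gap: 37.8
```

Floor contact came at TCP z 40.6, the height expected for the nest floor. I release.

Call:
arm_command(
  steps=[
    [0.6, [0, 0, 0], 0],
    [0.6, [0, 0, 0], 0],
    [0.6, [0, 0, 0], 0],
    [0.6, [0, 0, 0], 0],
    [0.6, [0, 0, 0], 0],
  ],
)

```text
clock: 12.0
eef_pos: [572.7, 53.3, 39.9]
eef_rot: [-3.142, -0.0, 1.482]
wrist_force: [-0.5, 0.0, 0.0]
finger_gap: 56.4
```

Call:
arm_command(
  steps=[
    [0.6, [0, 0, -1], 0],
    [0.6, [0, 0, -2.5], 0],
    [0.6, [0, 0, -3], 0],
    [0.6, [0, -4, -2], 0],
    [0.6, [0, 0, 0], 0],
  ],
)

```text
clock: 12.42
eef_pos: [533.5, 57.1, 127.8]
eef_rot: [3.138, -0.001, 1.482]
wrist_force: [0.2, 0.2, -0.3]
finger_gap: 56.4
```

Call:
arm_command(
  steps=[
    [0, [0, 0, 0], 0],
    [0, [0, 0, 0], 0],
  ],
)

```text
clock: 12.58
eef_pos: [536.0, 56.6, 124.0]
eef_rot: [3.141, -0.0, 1.482]
wrist_force: [0.7, 0.1, -0.3]
finger_gap: 46.2
```

Run:
```python
from h import *
st=manip.read_state();print(st['eef_pos'],st['eef_rot'],st['finger_gap'],st['wrist_force'])
a=np.radians(-5.1);ex=np.array([np.cos(a),np.sin(a)]);ey=np.array([-ex[1],ex[0]])
for n in('side','scene'):
    p,d=manip.camera(n);P=wpts(n,d,st);cv2.imwrite(f'pics/{n}9.png',p[:,:,::-1])
    g=mask(p,(45,80,30),(80,255,255))&(d>0)&(P[...,2]<85)&(abs(P[...,0]-573)<60)&(abs(P[...,1]-54)<45)
    show(P,g,n+'green'); top=(d>0)&(P[...,2]>66)&(P[...,2]<76)&(abs(P[...,0]-573)<45)&(abs(P[...,1]-54)<40)
    show(P,top,'top')
    if top.any():
        Q=P[top];A=np.c_[Q[:,:2]-[573,54],np.ones(len(Q))];print('plane',np.linalg.lstsq(A,Q[:,2],rcond=None)[0].round(3))
    b=mask(p,(105,120,40),(125,255,255))&(d>0)&(P[...,2]<90)&(abs(P[...,1]-60)<90);show(P,b,'blue')
a=cv2.resize(cv2.imread('pics/side9.png')[150:280,180:310],(390,390));b=cv2.resize(cv2.imread('pics/scene9.png')[110:290,180:360],(390,390))
cv2.imwrite('pics/c9.png',np.hstack([a,b]))
```

```text
[535.95804919  56.58034007 124.04608377] [ 3.14074138e+00 -9.82118217e-05  1.48208104e+00] 46.20631783261169 [ 0.67526747  0.07671083 -0.31696442]
sidegreen 368 lo [542.2  43.7  33.6] med [573.5  71.9  50.5] hi [607.8  79.3  72.4]
   rect [array([576.4,  55.8]), array([48.3, 71. ]), np.float64(85.5)]
top 277 lo [544.9  36.3  66.6] med [574.3  57.8  71.4] hi [603.8  74.3  74.8]
   rect [array([574.4,  54. ]), array([40.2, 61.9]), np.float64(85.1)]
plane [-1.1000e-02 -4.4000e-02  7.1454e+01]
blue 137 lo [494.7  22.4  22.5] med [502.   78.8  49.6] hi [509.8 102.9  52.9]
   rect [array([501.5,  62.1]), array([85.2, 13.1]), np.float64(85.1)]
scenegreen 29 lo [544.7  31.7  34.2] med [567.7  35.2  69.7] hi [590.9  48.5  73.2]
   rect [array([568. ,  39.8]), array([47. , 18.1]), np.float64(1.4)]
top 148 lo [545.4  33.5  68. ] med [570.9  51.7  72. ] hi [597.3  70.5  75.3]
   rect [array([570.6,  51.8]), array([38.1, 54.4]), np.float64(84.3)]
plane [1.9000e-02 2.2000e-02 7.1949e+01]
blue 4 lo [502.2  93.8  47.2] med [508.4  95.9  49.7] hi [510.1  96.3  51.6]
   rect [array([506. ,  94.9]), array([8.3, 2.5]), np.float64(2.1)]
```

View pics/c9.png

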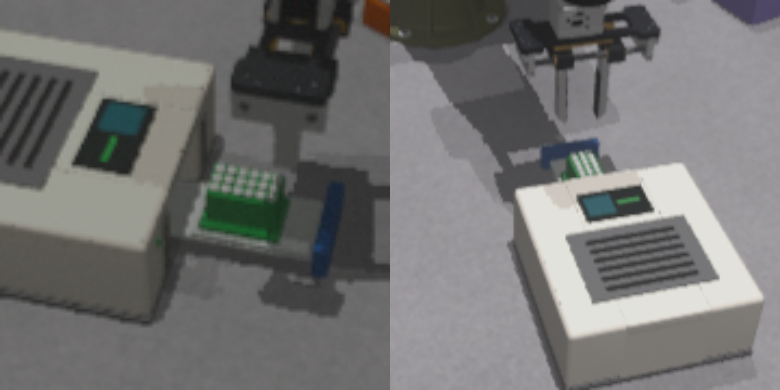

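The rack is seated: its top is at 72 mm, level, and square to the tray. I go to the front of the tray.

Call:
arm_command(
  steps=[
    [0, [0, -3.5, 0], 0],
    [0, [0, -3.9, 0], 0],
    [0, [0, 0, 3], 0],
    [0, [0, 0, 3.5], 0],
    [0, [0, 0, 3.1], 0],
  ],
)

```text
clock: 13.1
eef_pos: [462.0, 63.2, 26.4]
eef_rot: [3.141, -0.0, 1.482]
wrist_force: [1.0, 0.2, -1.0]
finger_gap: 5.1
```

Call:
arm_command(
  steps=[
    [0, [0, 0, 0], 0],
    [0, [0, 0, 0], 0],
    [0, [0, 0.5, 0], 0],
    [0, [0, 0.5, 0], 0],
    [0, [0, 0, 0], 0],
  ],
)

```text
clock: 13.52
eef_pos: [473.9, 62.2, 29.1]
eef_rot: [3.139, -0.0, 1.482]
wrist_force: [0.1, -0.2, 0.4]
finger_gap: 0.6
```

Call:
arm_command(
  steps=[
    [0, [0, 0.2, 0], 0],
    [0, [0, 0.2, 0], 0],
    [0, [0, 0.2, 0], 0],
    [0, [0, 0.2, 0], 0],
    [0, [0, 0.2, 0], 0],
  ],
)

```text
clock: 13.93
eef_pos: [482.1, 61.4, 27.7]
eef_rot: [3.142, 0.0, 1.482]
wrist_force: [-0.5, 0.0, 0.1]
finger_gap: 0.1
```

Call:
arm_command(
  steps=[
    [0, [0, 0.25, 0], 0],
    [0, [0, 0.25, 0], 0],
    [0, [0, 0.25, 0], 0],
    [0, [0, 0.25, 0], 0],
    [0, [0, 0.25, 0], 0],
  ],
)

```text
clock: 14.35
eef_pos: [493.7, 60.3, 27.2]
eef_rot: [-3.139, 0.0, 1.482]
wrist_force: [-5.9, 0.5, 1.8]
finger_gap: 0.9
```

Call:
arm_command(
  steps=[
    [0, [0, 0.3, 0], 0],
    [0, [0, 0.3, 0], 0],
    [0, [0, 0.3, 0], 0],
    [0, [0, 0.3, 0], 0],
    [0, [0, 0.3, 0], 0],
  ],
)

```text
clock: 14.77
eef_pos: [508.6, 59.0, 27.2]
eef_rot: [-3.139, 0.0, 1.482]
wrist_force: [-5.0, 0.3, 2.4]
finger_gap: 0.3
```

Call:
arm_command(
  steps=[
    [0, [0, 0.3, 0], 0],
    [0, [0, 0.3, 0], 0],
    [0, [0, 0.3, 0], 0],
    [0, [0, 0.3, 0], 0],
    [0, [0, 0.3, 0], 0],
  ],
)

```text
clock: 15.18
eef_pos: [523.5, 57.6, 27.2]
eef_rot: [-3.139, 0.0, 1.482]
wrist_force: [-6.6, -0.0, 2.0]
finger_gap: 0.4
```

Call:
arm_command(
  steps=[
    [0, [0, 0.3, 0], 0],
    [0, [0, 0.3, 0], 0],
    [0, [0, 0.3, 0], 0],
    [0, [0, 0.3, 0], 0],
    [0, [0, 0.3, 0], 0],
  ],
)

```text
clock: 15.6
eef_pos: [538.4, 56.3, 27.2]
eef_rot: [-3.139, 0.0, 1.482]
wrist_force: [-5.8, -0.1, 2.4]
finger_gap: 0.4
```

Call:
arm_command(
  steps=[
    [0, [0, 0.3, 0], 0],
    [0, [0, 0.3, 0], 0],
    [0, [0, 0.3, 0], 0],
    [0, [0, 0.3, 0], 0],
    [0, [0, 0.3, 0], 0],
  ],
)

```text
clock: 16.02
eef_pos: [553.4, 54.9, 27.1]
eef_rot: [-3.139, 0.0, 1.482]
wrist_force: [-6.7, -0.0, 1.8]
finger_gap: 0.5
```

Call:
arm_command(
  steps=[
    [0, [0, 0.3, 0], 0],
    [0, [0, 0.3, 0], 0],
    [0, [0, 0.3, 0], 0],
    [0, [0, 0.3, 0], 0],
    [0, [0, 0.3, 0], 0],
  ],
)

```text
clock: 16.43
eef_pos: [568.3, 53.6, 27.2]
eef_rot: [-3.139, 0.0, 1.482]
wrist_force: [-6.8, -1.1, 2.5]
finger_gap: 0.9
```

Call:
arm_command(
  steps=[
    [0, [0, 0.25, 0], 0],
    [0, [0, 0.2, 0], 0],
    [0, [0, 0.2, 0], 0],
    [0, [0, 0.2, 0], 0],
    [0, [0, 0, 0], 0],
  ],
)

```text
clock: 16.85
eef_pos: [577.0, 52.8, 27.1]
eef_rot: [-3.14, 0.0, 1.482]
wrist_force: [-4.8, -0.1, 1.2]
finger_gap: 0.6
```

Soft stop last time began near x 587.2 and the press ended at 589.1, so I slow down from here.

Call:
arm_command(
  steps=[
    [0, [0, 0.15, 0], 0],
    [0, [0, 0.15, 0], 0],
    [0, [0, 0.15, 0], 0],
    [0, [0, 0.15, 0], 0],
    [0, [0, 0.15, 0], 0],
  ],
)

```text
clock: 17.27
eef_pos: [584.2, 52.2, 27.1]
eef_rot: [-3.139, 0.0, 1.482]
wrist_force: [-7.4, -0.2, 1.3]
finger_gap: 0.4
```

Call:
arm_command(
  steps=[
    [0, [0, 0.1, 0], 0],
    [0, [0, 0.1, 0], 0],
    [0, [0, 0, 0], 0],
  ],
)

```text
clock: 17.52
eef_pos: [586.3, 52.0, 27.1]
eef_rot: [-3.14, 0.0, 1.482]
wrist_force: [-4.7, -0.9, 1.4]
finger_gap: 0.1
```

Call:
arm_command(
  steps=[
    [0, [0, 0.1, 0], 0],
    [0, [0, 0, 0], 0],
    [0, [0, 0, 0], 0],
  ],
)

```text
clock: 17.77
eef_pos: [587.1, 51.9, 27.1]
eef_rot: [-3.139, 0.0, 1.482]
wrist_force: [-6.1, -0.0, 0.5]
finger_gap: 0.5
```

Call:
arm_command(
  steps=[
    [0, [0, 0.1, 0], 0],
    [0, [0, 0, 0], 0],
    [0, [0, 0, 0], 0],
  ],
)

```text
clock: 18.02
eef_pos: [587.8, 51.9, 27.0]
eef_rot: [-3.138, 0.0, 1.482]
wrist_force: [-8.8, -0.6, 3.5]
finger_gap: 0.3
```

Call:
arm_command(
  steps=[
    [0, [0, 0.1, 0], 0],
    [0, [0, 0, 0], 0],
    [0, [0, 0, 0], 0],
  ],
)

```text
clock: 18.27
eef_pos: [588.4, 51.9, 26.9]
eef_rot: [-3.137, 0.0, 1.482]
wrist_force: [-11.2, 1.6, 3.0]
finger_gap: 0.5
```

Call:
arm_command(
  steps=[
    [0, [0, 0.08, 0], 0],
    [0, [0, 0, 0], 0],
    [0, [0, 0, 0], 0],
  ],
)

```text
clock: 18.52
eef_pos: [588.9, 51.9, 26.8]
eef_rot: [-3.137, 0.0, 1.482]
wrist_force: [-13.2, 1.4, 4.1]
finger_gap: 0.5
```

Call:
arm_command(
  steps=[
    [0, [0, 0.05, 0], 0],
    [0, [0, 0, 0], 0],
    [0, [0, 0, 0], 0],
  ],
)

```text
clock: 18.77
eef_pos: [589.2, 51.8, 26.8]
eef_rot: [-3.136, 0.0, 1.482]
wrist_force: [-14.8, 0.8, 4.8]
finger_gap: 0.2
```

14.8 N, same depth as before. I back off slowly and feel whether it catches.

Call:
arm_command(
  steps=[
    [0, [0, -0.3, 0], 0],
    [0, [0, -0.3, 0], 0],
    [0, [0, -0.4, 0], 0],
    [0, [0, -0.4, 0], 0],
    [0, [0, -0.4, 0], 0],
  ],
)

```text
clock: 19.18
eef_pos: [573.4, 53.2, 27.8]
eef_rot: [3.14, -0.0, 1.482]
wrist_force: [0.8, -0.9, 1.0]
finger_gap: 0.6
```

Call:
arm_command(
  steps=[
    [0, [0, -0.3, 0], 0],
    [0, [0, 0, 0], 0],
  ],
)

```text
clock: 19.35
eef_pos: [570.1, 53.6, 27.8]
eef_rot: [3.141, -0.0, 1.482]
wrist_force: [0.0, 0.2, -0.4]
finger_gap: 0.4
```

Run:
```python
from h import *
st=manip.read_state();print(st['eef_pos'],st['wrist_force'])
p,d=manip.camera('side');P=wpts('side',d)
b=mask(p,(105,120,40),(125,255,255))&(d>0)&(P[...,2]<90)&(abs(P[...,1]-60)<90);show(P,b,'blue')
```

```text
[570.06498765  53.55780877  27.81224611] [ 0.04850786  0.22384681 -0.43386555]
blue 51 lo [593.2  66.6  21.7] med [598.6  86.1  49.2] hi [602.9  93.6  52.8]
   rect [array([598.2,  79.5]), array([10.3, 29. ]), np.float64(8.7)]
```

Latched, with no force on the tool. I retreat clear, wait and check.

Call:
arm_command(
  steps=[
    [0, [0, -2, 0], 0],
    [0, [0, -4, 0], 0],
    [0, [0, -4, 0], 0],
    [0, [0, -3, -3], 0],
    [0, [0, 0, -4], 0],
  ],
)

```text
clock: 19.82
eef_pos: [434.8, 65.2, 94.5]
eef_rot: [-3.132, 0.001, 1.483]
wrist_force: [1.2, -0.5, -0.2]
finger_gap: 0.6
```

Call:
arm_command(
  steps=[
    [0, [0, 0, -4], 0],
    [0, [0, 0, -3], 0],
    [0, [0, 0, 0], 0],
    [0, [0, 0, 0], 0],
    [0, [0, 0, 0], 0],
  ],
)

```text
clock: 20.23
eef_pos: [441.1, 64.9, 166.3]
eef_rot: [-3.141, 0.0, 1.482]
wrist_force: [-0.4, -0.3, 0.0]
finger_gap: 0.5
```

Call:
arm_command(
  steps=[
    [0, [0, 0, 0], 0],
    [0, [0, 0, 0], 0],
    [0, [0, 0, 0], 0],
    [0, [0, 0, 0], 0],
    [0, [0, 0, 0], 0],
  ],
)

```text
clock: 20.65
eef_pos: [441.3, 65.0, 166.7]
eef_rot: [-3.141, 0.0, 1.482]
wrist_force: [0.0, 0.2, -0.9]
finger_gap: 0.4
```

Run:
```python
from h import *
st=manip.read_state();print(st['eef_pos'],st['wrist_force'])
for n in('side','scene'):
    p,d=manip.camera(n);P=wpts(n,d,st);cv2.imwrite(f'pics/{n}10.png',p[:,:,::-1])
    b=mask(p,(105,120,40),(125,255,255))&(d>0)&(P[...,2]<90)&(abs(P[...,1]-60)<90);show(P,b,'blue')
    o=mask(p,(2,130,60),(15,255,255))&(d>0)&(P[...,2]<80)&(P[...,0]<520)&(P[...,1]>-400);show(P,o,'orange')
    g=mask(p,(45,80,30),(80,255,255))&(d>0)&(P[...,2]<85)&(P[...,0]>300)&(abs(P[...,1])<400); show(P,g,'green')
a=cv2.imread('pics/side10.png');b=cv2.imread('pics/scene10.png')
cv2.imwrite('pics/c10.png',np.hstack([cv2.resize(a[60:350,110:400],(400,400)),cv2.resize(b[80:320,100:420],(400,400))]))
```

```text
[441.25598022  64.96921743 166.67879765] [ 0.00760553  0.21077755 -0.91409682]
blue 112 lo [587.8  16.3  47.5] med [594.8  55.2  50. ] hi [602.2  92.7  52.5]
   rect [array([594.8,  53.3]), array([80.8, 12.7]), np.float64(85.9)]
orange 60 lo [ 469.1 -265.4    6.6] med [ 479.5 -259.7   25.1] hi [ 489.1 -253.1   41.3]
   rect [array([ 478.7, -259. ]), array([ 7.7, 24.9]), np.float64(65.6)]
green 37 lo [632.8  27.6  34.2] med [636.5  51.1  37.6] hi [638.4 136.1  80. ]
   rect [array([635.7,  81.9]), array([111.8,   5.7]), np.float64(90.0)]
blue none
orange 180 lo [ 436.8 -312.1    5.8] med [ 473.3 -285.9   25.5] hi [ 489.  -234.6   40.6]
   rect [array([ 463.5, -263.6]), array([46.4, 90.2]), np.float64(20.2)]
green none
```

View pics/c10.png

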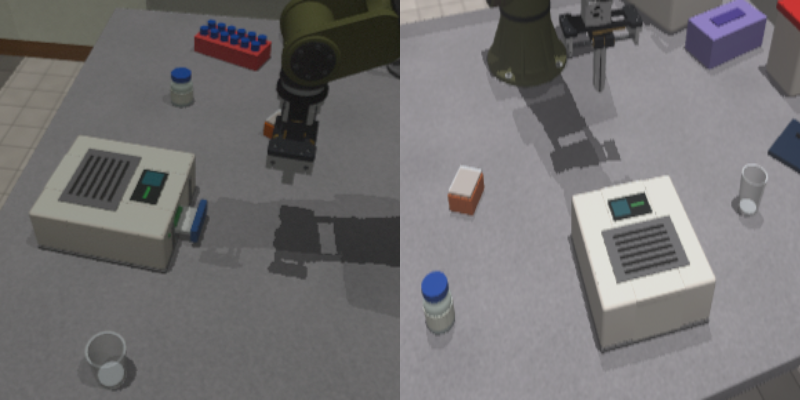

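The blue front is back at its latched place (594.8 mm against 594.3 mm before) 1.5 s after I let go. The rack's green shows just inside the opening, and the tip box, jar and beaker stand where they did.

```bash
python3 -c "
from cell import manip
print(manip.sign_off())"
```

```text
the job is handed in; nothing more can be done
None
```

The rack is inside the cycler and the tray is latched shut again; I handed the job in at about 21 s.

- **Freeing the tray:** I pressed the blue front to about 15 N, about 11 mm in, and let back. The tray then came fully out, about 94 mm.
- **Placing the rack:** I gripped it across its 38 mm side and set it down in the nest. It touched the floor at the expected height. After release its top was level at about 72 mm and square to the tray.
- **Shutting the tray:** I pushed it in and pressed to about 15 N at the same depth as before. When I backed off, it held with no force on the tool.

**Last checks:** With the arm clear of everything, the front's centre line was at x = 594.8 mm, against 594.3 mm before. It was still there about 1.5 s after I let go. Some green shows just inside the opening, but the rack's seating could not be seen once it was in. The tip box measured within 1 mm of its starting place from the scene camera. The jar and beaker I judged unmoved by eye only.

**Where readings disagreed:** The wrist camera appears to read about 1 to 1.5 mm off sideways, so I set the rack over the nest by comparing the two within one picture. The scene camera could not see the blue front in the final check, so that position comes from the side camera alone.

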